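# Weight the sprung lid of a bench swarf bin and hold it just under its balance point

### The job

Slip the loose steel collar all the way down over the upright post on the lid of the swarf bin and let go of it. Then take the lid by its bar handle, raise it past its balance point without letting it fly up against its open stop, and bring it back down until it is just below the balance point, about 8 degrees under. Finish there, still holding the handle so that the lid stands still, with the collar still home on its post and the other things on the bench left where they are.

Things in the scene. Friction and masses are not known exactly. Their poses are not given: they have to be found in the camera images.
- bin: fixed, with its hinged lid: open-topped grey sheet-metal swarf bin, 170 deep (x) x 220 wide (y) x 85 mm high; origin at the centre of its underside; its -x side is the front with the handle, the lid's hinge runs along the far (+x) top rim. A thin curved steel rod (quadrant) stands 10 mm outside its left (+y) wall
- lid (a joint): lid angle, rad: 0 shut (level), grows as the front edge rises, open stop 1.40. Sprung over centre: with the collar on it falls shut from below the balance point, 0.87 (50 degrees, good to 0.03), and springs to the stop from above it, so there the bar must be held from both sides; without the collar it balances near 0.5. Force at the bar under 3 N, nil at balance. Just below, as asked: 0.73
- lid_hinge (a point): middle of the hinge axis, 89 mm above the bench, 88 mm behind (+x of) the bin's centre; turns with the lid: x in the plane of the lid (the lid, 700 g, extends 178 mm to -x from the hinge), y along the hinge (to the left), z square to the lid, outward
- bar_mid (a point): middle of the bar of the lid's U-shaped handle: round steel bar 10 mm thick, parallel to the hinge (y), 104 mm free between its two arms, in the plane of the lid, 228 mm from the hinge axis, 50 mm in front of the lid's edge (45 mm free gap); 89 mm above the bench when shut. It can turn between the fingers
- post_base (a point): foot of the steel post on the upper face of the lid, on the lid's middle line 88 mm from the hinge axis (over the bin's centre when shut), 92 mm above the bench when shut; z axis along the post
- post_tip (a point): tip of the post: 50 mm above its foot, 16 mm diameter, the last 9 mm tapered to 8 mm
- collar_mid (a point): centre (half-way up, 20 mm above its underside) of the loose steel collar: a plain ring 44 mm outside diameter, 20 mm bore, 40 mm tall, about 350 g, standing on the bench (or on the 2 mm steel sheet that covers its right part) with its bore upright; z along the bore. When home on the post its centre is 20 mm above post_base
- collar: the same collar; origin at the centre of its underside
- jam_jar: bystander: lidded glass jar 64 mm wide, 97 mm tall, standing on the bench; it and the collar stand one to each side of the bin, either way round; origin at its underside
- index_pin (a point): outer end of the short pin that sticks out of the quadrant rod, pointing away from the hinge axis, 92 mm from it. It marks the balance point: the lid is at balance when, seen from the side, its edge lines up with this pin. Fixed to the bin. Past balance means clearly above it, some 5 to 10 degrees (lid at 0.95 to 1.05 rad)
- tape_measure: bystander: pocket tape measure 62x81x33 mm lying on the bench to the left, farther back; origin at its underside
Not all that is in view belongs to the job. Several things look just like the collar: the one meant starts farthest to the robot's right.

How it is judged:
On the way, in this order (a step that is already met when the one before it is completed fails the run):
1. the collar is home on the post of the shut lid and let go (z of collar in the frame of post_base below 0.004 m and distance between collar and post_base below 0.006 m and value of joint lid below 0.1 rad and contact force between the fingers and collar below 0.1 N), for 0.2 s.
2. the weighted lid is raised past its balance point by its handle (value of joint lid above 0.92 rad and contact force between the fingers and bin above 0.05 N and distance between the grasp point and bar_mid below 0.06 m and distance between collar and post_base below 0.006 m), for 0.1 s.
At the end, for the whole second after the job is handed in: the fingers still hold the lid's handle (touching, within 6 cm of the middle of the bar); the lid stands still (under 0.05 rad/s) between 0.60 and 0.83 rad, 2 to 15 degrees below the balance point; the collar sits within 6 mm of the foot of its post, untouched by the fingers (value of joint lid between 0.6 and 0.83 rad and velocity of joint lid between -0.05 and 0.05 rad/s and contact force between the fingers and bin above 0.05 N and distance between the grasp point and bar_mid below 0.06 m and contact force between the fingers and collar below 0.1 N and distance between collar and post_base below 0.006 m); the arm keeps its last pose, push and grip.
It fails at once if the lid flies open towards its stop (value of joint lid above 1.3 rad).
It fails at once if a bystander is moved by more than 3 cm (distance of any of jam_jar, tape_measure from where it was at the start of the episode above 0.03 m).
It also fails if it takes over 72 s, if anything falls off the work surface, if the arm or the gripper's body presses on something with over 40 N, if the wrist force passes 120 N, or if a joint passes its speed limit or range.

### The arm

A 6-joint arm with a two-finger parallel gripper is mounted at the origin on a cart in front of the work surface, level with it; the furniture and walls round the work are solid. World frame = base frame: x ahead of the robot, y to its left, z up, the work surface at z = 0. Lengths are in m, angles in rad, forces in N, time in s.
With the tool pointing down it reaches from about 0.375 to 0.975 m from the base axis. Payload 3.8 kg.
Tool frame: the origin (TCP) lies at the very end of the fingers, on their centre line; the grasp point (between the pads) lies 19 mm behind it; z points along the fingers, y is the direction in which the jaws open and shut (so a half turn about z gives the same grasp; the last joint's range is limited). The gripper opens to 85 mm and grips with 20 to 120 N. Pads are 22 mm wide; open, the fingers measure 114 mm over their backs; the gripper's body (76 mm by 85 mm) begins 54 mm behind the grasp point. The pads swing forward as they close: fully open they stand 13 mm farther back than shut.
Start: joints at [-1.257, 0.264, 1.604, -0, 1.274, -0.037], TCP at [0.232, -0.634, 0.195] pointing down, gripper open.
Joint ranges: [-2.63, 2.63], [-0.94, 2.18], [0.31, 2.57], [-1.31, 4.45], [0, 2.66], [-2.55, 2.55]. Speed limits (rad/s): [2.57, 2.57, 3.14, 3.14, 3.14, 3.14].

### API

Orientations are given as a rotation vector (axis times angle).
In Python, from workcell import read_state, read_camera, camera_info, finish_job gives the robot as it stands. The module is installed in compiled form; this text tells all that it offers.
- The arm moves only by the tool play_rows, never from a script. Its argument "motion" is a list of rows, each a list of 5 numbers: the shift along the tool's x, y, z in units of 1000 mm (1.0 is 1000 mm), then the turn about the tool's z in units of 2 pi rad (1.0 is 2 pi rad), then the finger opening in mm, from 0 to 85.4. A call has 1 to 5 rows; each row shifts and turns the commanded pose from where the row before left it, along the tool's axes as they then stand; what a row does not reach is not made up. A row lasts 1/8 s, in which the tool goes at most 62.5 mm and 10.7 degrees, less where a joint would pass 70% of its speed; a pose out of reach is approached as far as the arm can. A call with a number of a shift or a turn outside -1 to 1 is refused whole. A call with a gripper value outside its range is refused whole. The fingers move at their own pace and stop on an object; "squeeze" is the grip in N (left out, the last holds). Time passes only in rows, so rows that do not move let the fingers close. It gives the time, the measured TCP pose, the force and the opening at its end, in the units of the state.
- read_state(): the state, without advancing time (a new reading comes with each control period).
- read_camera(name): name is "scene" or "top"; returns the picture (480x640x3 uint8, red, green, blue); there is no depth.
- camera_info(name): a dict with "intrinsics" (3x3 intrinsics, pixels), "pose" (4x4, takes a point from camera to world coordinates). Camera axes: x right, y down, z forward; pixel columns grow to the right and rows downward; lengths in m; the calibration is good to about 2 mm. A picture is of the moment at which its call begins. camera_info takes no time and is no camera call.
- finish_job(): hands the job in, once; it reports no verdict.
The state is a dict: "time": time; "q": joint angles; "joint_vel": joint speeds; "joint_torque": joint torques, N m; "tool_pos": TCP position; "tcp_rot": TCP orientation; "wrist_force": force on the tool from outside, world axes, zero at the start; "torque": the same for the moment, N m; "width": opening from 0.0 (shut) to 1.0 (fully open).
Only numpy, scipy, OpenCV 4.12 (cv2) and the standard library are available. Lean on these libraries where they do the work, as an engineer would, in place of code of your own. Each camera call takes 0.05 s, during which the arm holds its last target. There are 200 camera calls.

## Working session

There is one attempt and no reset: what is moved stays moved. The work goes in short steps, Python scripts to look and compute and a tool call to move; the robot and the scene stay as the last step left them, time stands still between calls to the robot, and variables do not carry over. Pictures are saved under pics/ and viewed, about 8 in all and at most 12, crops included, and the job is handed in when it is done.

Besides the shell and the picture viewer there is one more tool, called after "Request:" as name(argument=value, ...) on one line, values as JSON. play_rows: Moves the arm, as the interface text tells. Shifts and turns lie within -1 to 1; 1 stands for 1000 mm of shift or 2 pi rad of turn. Its arguments: {"type":"object","properties":{"motion":{"type":"array","items":{"type":"array","items":{"type":"number"}}},"squeeze":{"type":"number"}},"required":["motion"]}

```bash
mkdir -p pics
cat > h.py <<'E'
import numpy as np,cv2
from workcell import *
def cam(n):
    i=camera_info(n); return np.array(i["intrinsics"]),np.array(i["pose"])
def proj(n,P):
    K,T=cam(n); P=np.atleast_2d(P); c=(P-T[:3,3])@T[:3,:3]; u=c@K.T; return u[:,:2]/u[:,2:]
def back(n,uv,z):
    K,T=cam(n); d=T[:3,:3]@np.linalg.solve(K,np.array([uv[0],uv[1],1.])); o=T[:3,3]; return o+d*(z-o[2])/d[2]
def save(n,f,crop=None,s=1):
    im=read_camera(n)[:,:,::-1]
    if crop: im=im[crop[1]:crop[3],crop[0]:crop[2]]
    cv2.imwrite("pics/"+f,cv2.resize(im,None,fx=s,fy=s,interpolation=cv2.INTER_CUBIC))
E
python3 - <<'E'
from h import *
save("top","t1.png");save("scene","s1.png")
for n in("top","scene"):
    K,T=cam(n);print(n,K.round(1).tolist(),T.round(3).tolist())
s=read_state();print({k:np.round(v,3) for k,v in s.items()})
E
```

```text
top [[448.4, 0.0, 321.4], [0.0, 448.4, 234.7], [0.0, 0.0, 1.0]] [[0.028, -0.991, 0.13, 0.391], [-1.0, -0.028, 0.002, -0.133], [0.002, -0.13, -0.992, 1.253], [0.0, 0.0, 0.0, 1.0]]
scene [[556.1, 0.0, 315.9], [0.0, 556.1, 239.2], [0.0, 0.0, 1.0]] [[0.487, -0.389, 0.782, -0.337], [-0.873, -0.225, 0.432, -0.647], [0.007, -0.893, -0.45, 0.613], [0.0, 0.0, 0.0, 1.0]]
{'time': np.float64(0.1), 'q': array([-1.257,  0.265,  1.605,  0.   ,  1.274, -0.037]), 'joint_vel': array([-0.   , -0.001, -0.003, -0.001,  0.   ,  0.001]), 'joint_torque': array([ 1.0000e-03, -5.1671e+01, -3.6859e+01,  0.0000e+00,  6.0000e-03,
        0.0000e+00]), 'tool_pos': array([ 0.232, -0.633,  0.194]), 'tcp_rot': array([-3.091, -0.548,  0.   ]), 'wrist_force': array([0.889, 0.281, 0.48 ]), 'torque': array([-0.019,  0.055, -0.019]), 'width': np.float64(0.998)}
```

View pics/t1.png

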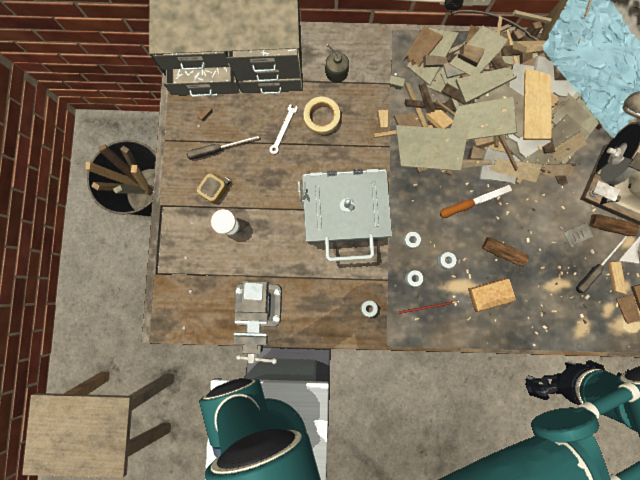

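View pics/s1.png

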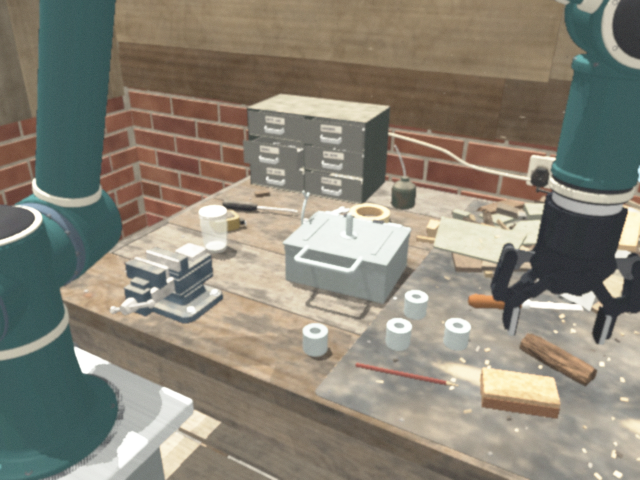

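Collar candidates in the top view are (412,239), (448,260), (415,278) and (369,309). The one at (448,260), which is (457,333) in scene, is farthest to the robot's right (-y), so it is the one meant. I'll confirm it in an enlarged crop.

Run:
```python
from h import *
save("top","t2.png",(290,160,470,295),4);save("scene","s2.png",(280,190,480,340),4)
for uv in((412,239),(448,260),(415,278),(369,309)): print("collar",uv,back("top",uv,.042).round(3))
```

```text
collar (412, 239) [ 0.544 -0.377  0.042]
collar (448, 260) [ 0.49  -0.475  0.042]
collar (415, 278) [ 0.439 -0.385  0.042]
collar (369, 309) [ 0.353 -0.263  0.042]
```

View pics/t2.png

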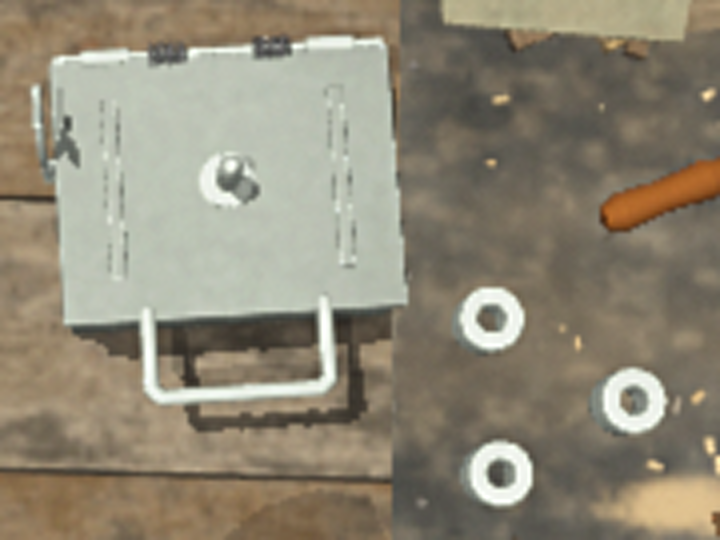

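View pics/s2.png

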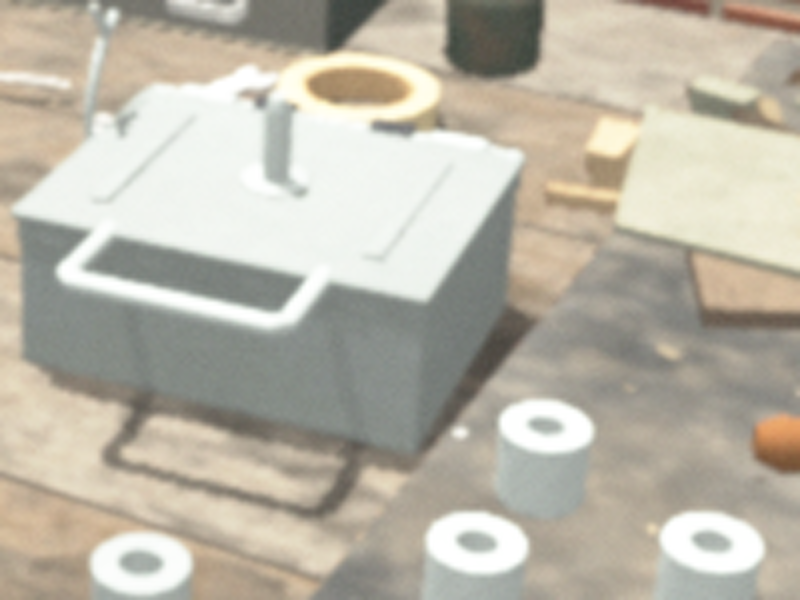

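```bash
cat > fit.py <<'E'
from h import *
from scipy.optimize import least_squares
# hinge-frame (x,y,z above bench), y sign/w free for lid corners
obs=[("top",(-.088,0,.142),(231,163)),("top",(-.088,0,.092),(228,181)),("scene",(-.088,0,.142),(279,101)),("scene",(-.088,0,.092),(275,181)),
("top",(-.228,.057,.089),(153,397)),("top",(-.228,-.057,.089),(330,388)),("scene",(-.228,.057,.089),(70,275)),("scene",(-.228,-.057,.089),(285,320)),
("top",(-.178,1,.092),(66,324)),("top",(-.178,-1,.092),(406,303)),("scene",(-.178,1,.092),(13,212)),("scene",(-.178,-1,.092),(430,302))]
off={"top":(290,160),"scene":(280,190)}
def f(p,full=False):
    x,y,a,w=p[:4];r=[]
    for n,q,uv in obs:
        qy=q[1]*w if abs(q[1])==1 else q[1]
        P=[x+np.cos(a)*q[0]-np.sin(a)*qy,y+np.sin(a)*q[0]+np.cos(a)*qy,q[2]]
        r.append(proj(n,P)[0]-((np.array(uv)+.5)/4-.5+off[n]))
    r=np.array(r)
    return r if full else r.ravel()
s=least_squares(f,[.75,-.2,0,.11],loss="soft_l1");p=s.x
print(p.round(4),np.degrees(p[2]));print(f(p,True).round(1).tolist())
a=p[2];R=np.array([[np.cos(a),-np.sin(a)],[np.sin(a),np.cos(a)]])
for nm,d in(("post",.088),("bar",.228)):print(nm,(p[:2]+R@[-d,0]).round(4))
# collar: top-ring centre in both
o=[("top",(634,400)),("scene",(712,541))]
for n,uv in o: print(n,back(n,(np.array(uv)+.5)/4-.5+off[n],.042).round(4))
E
python3 fit.py
```

```text
[ 0.7123 -0.1869  0.0931  0.1119] 5.332960348752233
[[0.7, 0.1], [0.3, -0.5], [-0.0, -2.3], [0.2, -0.7], [1.0, -0.1], [0.4, -0.6], [-1.3, 0.5], [-0.5, 1.3], [0.5, 0.3], [1.0, 0.1], [-0.5, -1.0], [-0.7, -1.5]]
post [ 0.6247 -0.1951]
bar [ 0.4853 -0.2081]
top [ 0.4906 -0.4749  0.042 ]
scene [ 0.4883 -0.4769  0.042 ]
```

The crop confirms it: the collar at crop (633,400) is the rightmost, standing alone on the sheet, at about (0.490,-0.476). I'll turn the jaws to the bin's x direction first.

Request:
play_rows(motion=[[0,0,0,-0.028,80],[0,0,0,-0.028,80],[0,0,0,-0.028,80],[0,0,0,-0.028,80],[0,0,0,-0.028,80]])

```text
time: 0.82
tool_pos: [0.2319, -0.6337, 0.1945]
tcp_rot: [-2.56, -1.82, -0.0]
wrist_force: [0.5, -0.0, -0.1]
width: 0.938
```

Request:
play_rows(motion=[[0,0,0,-0.028,80],[0,0,0,-0.028,80],[0,0,0,-0.013,80],[0,0,0,0,80]])

```text
time: 1.32
tool_pos: [0.2319, -0.6337, 0.1946]
tcp_rot: [-2.116, -2.321, -0.0]
wrist_force: [0.6, 0.1, -0.3]
width: 0.937
```

```bash
cat > st.py <<'E'
import sys
from h import *
from scipy.spatial.transform import Rotation as R
s=read_state();M=R.from_rotvec(s["tcp_rot"]).as_matrix();p=np.array(s["tool_pos"])
print("t",round(s["time"],2),"p",p.round(4),"yaw",np.degrees(np.arctan2(M[1,0],M[0,0])).round(2),"F",np.round(s["wrist_force"],1),"w",round(float(s["width"])*85.4,1),"q",np.round(s["q"],2))
if len(sys.argv)>3: print("tool shift mm",(M.T@(np.array([float(v) for v in sys.argv[1:4]])-p)*1000).round(1))
E
python3 st.py .4895 -.476 .1
```

```text
t 1.32 p [ 0.2319 -0.6337  0.1946] yaw 95.29 F [ 0.6  0.1 -0.3] w 80.0 q [-1.26  0.26  1.6  -0.    1.27 -1.35]
tool shift mm [133.3 271.   94.6]
```

Request:
play_rows(motion=[[0.022,0.045,0,0,80],[0.022,0.045,0,0,80],[0.022,0.045,0,0,80],[0.022,0.045,0.02,0,80],[0.022,0.045,0.02,0,80]])

```text
time: 1.95
tool_pos: [0.4472, -0.5028, 0.1549]
tcp_rot: [2.117, 2.319, -0.0]
wrist_force: [1.0, -0.1, -0.2]
width: 0.937
```

Request:
play_rows(motion=[[0.023,0.046,0.02,0,80],[0,0,0.02,0,80],[0,0,0,0,80]])

```text
time: 2.33
tool_pos: [0.4879, -0.4748, 0.1121]
tcp_rot: [-2.112, -2.319, 0.0]
wrist_force: [0.3, -0.3, -0.0]
width: 0.937
```

```bash
python3 st.py .4895 -.476 .013; python3 -c "
from h import *
save('scene','s3.png',(360,200,560,350),4)
print(proj('scene',[read_state()['tool_pos']]))"
```

```text
t 2.33 p [ 0.4879 -0.4748  0.1121] yaw 95.34 F [ 0.3 -0.3 -0. ] w 80.0 q [-0.81  0.34  1.67 -0.    1.14 -0.9 ]
tool shift mm [-1.7  1.8 99.1]
[[462.27217875 289.97258643]]
```

View pics/s3.png

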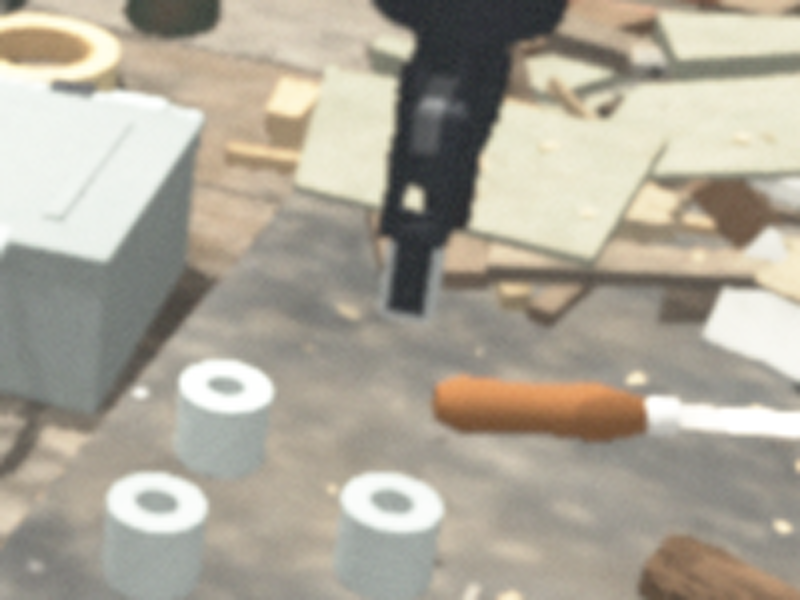

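The open fingers are above the target collar, at crop (390,500), and in line with it. Descending now.

Request:
play_rows(motion=[[-0.0015,0.002,0.03,0,80],[0,0,0.03,0,80],[0,0,0.025,0,80],[0,0,0.012,0,80],[0,0,0,0,80]])

```text
time: 3.0
tool_pos: [0.4906, -0.4782, 0.0178]
tcp_rot: [-2.117, -2.32, 0.0]
wrist_force: [0.9, -0.2, -0.3]
width: 0.935
```

Request:
play_rows(motion=[[0,0,0,0,40],[0,0,0,0,40],[0,0,0,0,40],[0,0,0,0,40],[0,0,0,0,40]], squeeze=30)

```text
time: 3.62
tool_pos: [0.4916, -0.4775, 0.018]
tcp_rot: [2.115, 2.323, -0.0]
wrist_force: [0.7, 0.5, 0.3]
width: 0.465
```

```bash
python3 st.py .6247 -.1951 .22
```

```text
t 3.62 p [ 0.4916 -0.4775  0.018 ] yaw 95.35 F [0.7 0.5 0.3] w 39.7 q [-0.81  0.43  1.73 -0.    0.98 -0.9 ]
tool shift mm [ 268.7  158.8 -202.1]
```

Request:
play_rows(motion=[[0,0,0,0,30],[0,0,0,0,30],[0,0,0,0,30]])

```text
time: 4.0
tool_pos: [0.4915, -0.4775, 0.0178]
tcp_rot: [-2.115, -2.322, 0.0]
wrist_force: [0.7, -0.2, -0.9]
width: 0.352
```

```bash
python3 st.py ; python3 -c "
from h import *
save('scene','s4.png',(360,250,560,400),4)"
```

```text
t 4.0 p [ 0.4915 -0.4775  0.0178] yaw 95.34 F [ 0.7 -0.2 -0.9] w 30.1 q [-0.81  0.43  1.73 -0.    0.98 -0.9 ]
```

View pics/s4.png

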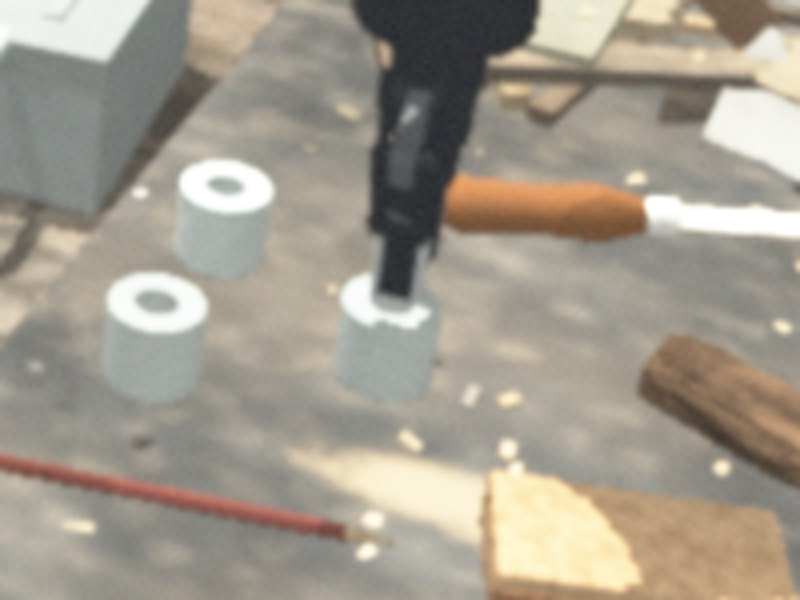

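```bash
python3 -c "
from h import *
for x in (.4915,.4705):
  for z in (.018,.03,.045,.06): print(x,z,((proj('scene',[x,-.4775,z])[0]-(360,250))*4).round(0))
im=read_camera('top')[:,:,::-1][200:320,380:500]
b=read_camera('scene')[:,:,::-1][290:365,420:495]
cv2.imwrite('pics/t4.png',np.hstack([cv2.resize(im,(400,400)),cv2.resize(b,(400,400))]))"
```

```text
0.4915 0.018 [387. 341.]
0.4915 0.03 [391. 319.]
0.4915 0.045 [395. 291.]
0.4915 0.06 [399. 262.]
0.4705 0.018 [374. 366.]
0.4705 0.03 [377. 344.]
0.4705 0.045 [381. 315.]
0.4705 0.06 [385. 287.]
```

View pics/t4.png

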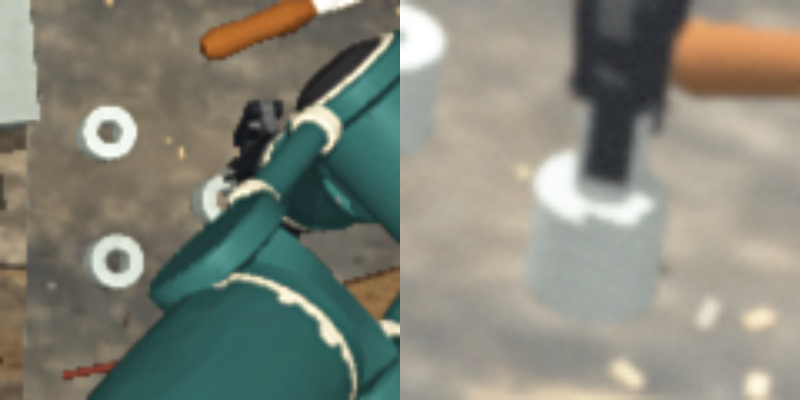

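```bash
python3 -c "
from h import *
a=np.radians(-69.9);d=np.array([np.cos(a),np.sin(a),0])
p=np.array([.232,-.6335,.195])
for z in (0,.013,.03,.05): print(z,[proj('scene',p+k*d+[0,0,z])[0].round(0).tolist() for k in(-.05,0,.05)])
p=np.array([.4879,-.4748,.1121]);a=np.radians(5.3);d=np.array([np.cos(a),np.sin(a),0])
for z in (0,.013,.03,.05): print(z,[((proj('scene',p+k*d+[0,0,z])[0]-(360,200))*4).round(0).tolist() for k in(-.05,0,.05)])
p=np.array([.4915,-.4775,.0178])
for z in (0,.013,.03,.05): print(z,[((proj('scene',p+k*d+[0,0,z])[0]-(360,250))*4).round(0).tolist() for k in(-.022,0,.022)])
"; python3 st.py
```

```text
0 [[499.0, 364.0], [544.0, 369.0], [590.0, 373.0]]
0.013 [[501.0, 355.0], [546.0, 360.0], [592.0, 364.0]]
0.03 [[503.0, 343.0], [549.0, 348.0], [596.0, 352.0]]
0.05 [[506.0, 329.0], [552.0, 333.0], [600.0, 338.0]]
0 [[382.0, 422.0], [406.0, 363.0], [427.0, 308.0]]
0.013 [[386.0, 395.0], [409.0, 336.0], [431.0, 282.0]]
0.03 [[391.0, 359.0], [415.0, 302.0], [436.0, 249.0]]
0.05 [[397.0, 316.0], [421.0, 260.0], [442.0, 208.0]]
0 [[377.0, 369.0], [387.0, 341.0], [397.0, 314.0]]
0.013 [[381.0, 345.0], [391.0, 317.0], [400.0, 291.0]]
0.03 [[386.0, 312.0], [396.0, 285.0], [405.0, 259.0]]
0.05 [[391.0, 274.0], [401.0, 247.0], [411.0, 222.0]]
t 4.15 p [ 0.4915 -0.4776  0.0179] yaw 95.34 F [-0.3  0.1  0.7] w 29.7 q [-0.81  0.43  1.73  0.    0.98 -0.9 ]
```

Something disagrees here. The fingertips show at (395,302), above the collar's top face, while tool_pos says z=0.018. In all three views the tips stand about 33 mm higher than reported: 50 mm when open, 33 mm at 30 mm opening. The fingers closed over the collar without touching it, so I'll reopen and descend further, watching force.

Request:
play_rows(motion=[[0,0,-0.015,0,80],[0,0,0,0,80],[0,0,0,0,80],[0,0,0,0,80]])

```text
time: 4.65
tool_pos: [0.4914, -0.4774, 0.0327]
tcp_rot: [-2.115, -2.322, -0.0]
wrist_force: [-0.3, 0.1, 1.0]
width: 0.937
```

Request:
play_rows(motion=[[0,0,0.015,0,80],[0,0,0.01,0,80],[0,0,0.008,0,80],[0,0,0,0,80]])

```text
time: 5.15
tool_pos: [0.4907, -0.4767, -0.0018]
tcp_rot: [-2.114, -2.32, -0.0]
wrist_force: [0.7, 0.0, -0.2]
width: 0.935
```

```bash
python3 st.py ; python3 -c "
from h import *
save('scene','s5.png',(420,290,495,365),8)"
```

```text
t 5.15 p [ 0.4907 -0.4767 -0.0018] yaw 95.34 F [ 0.7  0.  -0.2] w 79.9 q [-0.81  0.45  1.74  0.    0.95 -0.9 ]
```

View pics/s5.png

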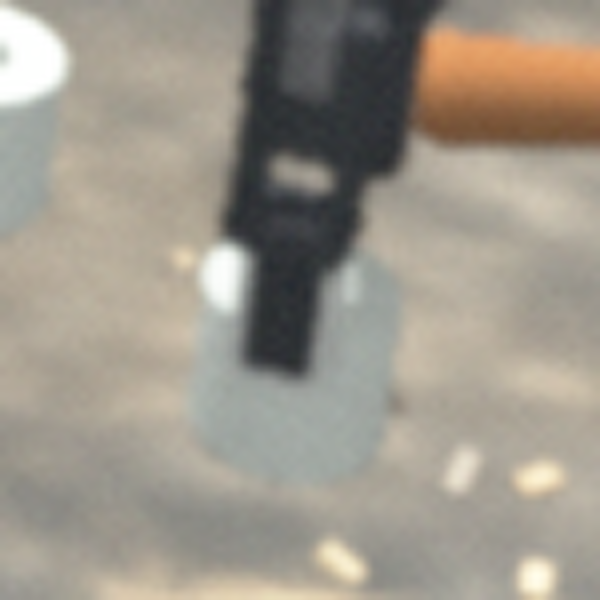

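Now the near finger stands in front of the collar with its tip at crop (280,375). It still needs about 18 mm more descent.

Request:
play_rows(motion=[[0,0,0.009,0,80],[0,0,0.009,0,80],[0,0,0,0,80]])

```text
time: 5.58
tool_pos: [0.4907, -0.4767, -0.0195]
tcp_rot: [-2.114, -2.321, -0.0]
wrist_force: [-0.4, 0.4, 0.4]
width: 0.939
```

Request:
play_rows(motion=[[0,0,0,0,35],[0,0,0,0,35],[0,0,0,0,35],[0,0,0,0,35],[0,0,0,0,35]], squeeze=30)

```text
time: 6.2
tool_pos: [0.4919, -0.478, -0.0174]
tcp_rot: [2.115, 2.322, -0.0]
wrist_force: [-0.8, -0.6, 4.5]
width: 0.497
```

```bash
python3 st.py
```

```text
t 6.2 p [ 0.4919 -0.478  -0.0174] yaw 95.34 F [-0.8 -0.6  4.5] w 42.5 q [-0.81  0.47  1.74 -0.    0.93 -0.9 ]
```

Request:
play_rows(motion=[[0,0,-0.01,0,35],[0,0,-0.03,0,35],[0,0,-0.045,0,35],[0,0,-0.045,0,35],[0,0,-0.04,0,35]])

```text
time: 6.82
tool_pos: [0.4912, -0.4771, 0.153]
tcp_rot: [-2.115, -2.322, -0.0]
wrist_force: [0.1, -0.7, -3.2]
width: 0.498
```

Request:
play_rows(motion=[[0,0,0,0,35],[0,0,0,0,35]])

```text
time: 7.08
tool_pos: [0.4906, -0.4765, 0.15]
tcp_rot: [-2.114, -2.32, -0.0]
wrist_force: [-0.2, 0.2, -3.8]
width: 0.499
```

```bash
python3 st.py .6247 -.1951 .15; python3 -c "
from h import *
K,T=cam('scene')
save('scene','s6.png',(340,150,580,330),3)
o=np.array([.4919,-.478,.1502+.0195])
print(((proj('scene',[o,o+[0,0,.04]])-(340,150))*3).round(0))"
```

```text
t 7.08 p [ 0.4906 -0.4765  0.15  ] yaw 95.34 F [-0.2  0.2 -3.8] w 42.6 q [-0.81  0.31  1.63  0.    1.21 -0.9 ]
tool shift mm [267.7 159.7   0.3]
[[385. 331.]
 [395. 266.]]
```

View pics/s6.png

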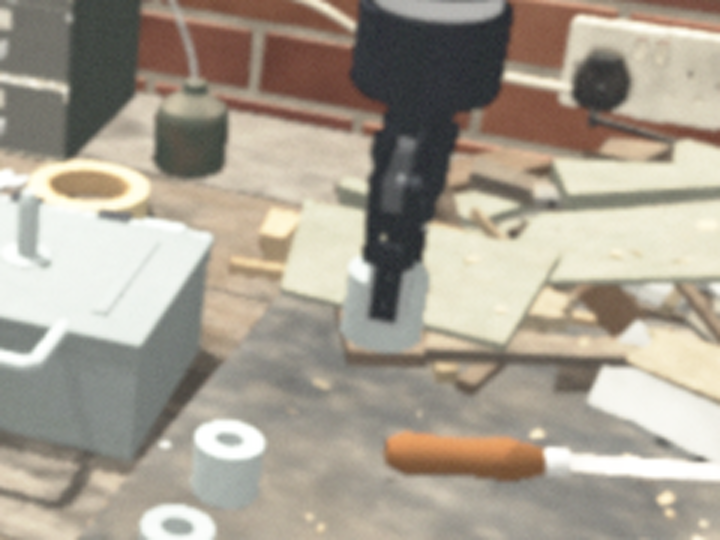

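The collar is held upright at (385,300) with a 3.8 N load, close to where it was predicted. Moving it over the post.

Request:
play_rows(motion=[[0.035,0.02,-0.005,0,35],[0.04,0.024,0,0,35],[0.04,0.024,0,0,35],[0.04,0.024,0,0,35],[0.04,0.024,0,0,35]])

```text
time: 7.75
tool_pos: [0.5875, -0.2703, 0.1533]
tcp_rot: [-2.112, -2.318, 0.002]
wrist_force: [0.3, 0.0, -3.3]
width: 0.498
```

Request:
play_rows(motion=[[0.038,0.023,0,0,35],[0.035,0.02,0,0,35],[0,0,0,0,35],[0,0,0,0,35]])

```text
time: 8.25
tool_pos: [0.6234, -0.1956, 0.1544]
tcp_rot: [-2.112, -2.321, 0.003]
wrist_force: [-0.5, -0.3, -2.5]
width: 0.498
```

```bash
python3 st.py .6247 -.1951 .15; python3 -c "
from h import *
save('scene','s7.png',(300,140,420,260),5)
p=read_state()['tool_pos'];o=np.array(p)+[0,0,.0195]
f=lambda P:((proj('scene',P)-(300,140))*5+2).round(0).tolist()
print('collar bot,top',f([o,o+[0,0,.04]]));b=np.array([.6247,-.1951,.092]);print('post foot,tip',f([b,b+[0,0,.05]]))
print('px per mm x,y,z',[(np.array(f([o+e]))-f([o]))[0]/10 for e in .01*np.eye(3)])"
```

```text
t 8.25 p [ 0.6234 -0.1956  0.1544] yaw 95.38 F [-0.5 -0.3 -2.5] w 42.5 q [-0.34  0.25  1.69 -0.    1.2  -0.44]
tool shift mm [0.3 1.3 4.4]
collar bot,top [[253.0, 295.0], [256.0, 203.0]]
post foot,tip [[245.0, 473.0], [249.0, 365.0]]
px per mm x,y,z [array([ 1. , -0.8]), array([-2.2, -0.5]), array([ 0.1, -2.3])]
```

View pics/s7.png

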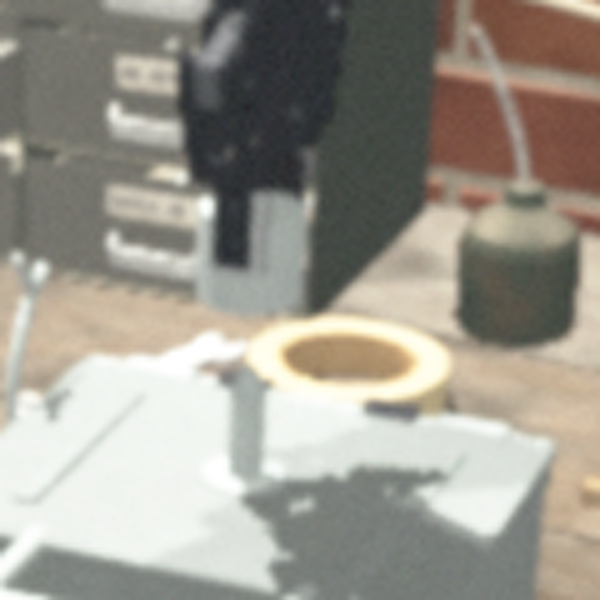

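The collar hangs over the post. Its silhouette spans x 199–306 with its bottom edge at about y 314. The post axis is at x≈249 with its tip at about y 368. I'll get the edges numerically.

Run:
```python
from h import *
im=cv2.cvtColor(np.mean([read_camera('scene') for _ in range(4)],0).astype(np.uint8),cv2.COLOR_RGB2GRAY).astype(int)
p=np.array(read_state()['tool_pos']);o=p+[0,0,.0195];t=np.linspace(0,6.28,200)
ring=lambda c,r,z:proj('scene',np.c_[c[0]+r*np.cos(t),c[1]+r*np.sin(t),np.full(200,z)])
for z in(o[2],o[2]+.04):
    r=ring(o,.022,z);print('collar pred',r.min(0).round(1),r.max(0).round(1))
b=np.array([.6247,-.1951])
for z,R in((.092,.008),(.133,.008),(.142,.004)):
    r=ring(b,R,z);print('post pred',z,r.min(0).round(1),r.max(0).round(1))
print('rows 186..200 cols 335-366');[print(y,im[y,335:367]) for y in(186,190,194,198)]
print('cols, rows 192..210');[print(x,im[192:212,x]) for x in(345,348,351,354,357)]
print('post rows cols 340-358');[print(y,im[y,340:360]) for y in range(211,236,2)]
```

```text
collar pred [339.9 193.7] [361.4 201.9]
collar pred [340.5 175.6] [362.3 183.3]
post pred 0.092 [344.8 232.5] [352.3 235.8]
post pred 0.133 [345.4 215. ] [353.  218.1]
post pred 0.142 [347.4 211.8] [351.3 213.4]
rows 186..200 cols 335-366
186 [123 127 130 134 151 174 178 151 104  62  49  48  49  49  61  97 137 151
 149 157 165 166 166 165 164 155 134 101  77  72  70  71]
190 [148 140 140 168 198 200 182 148  99  62  50  50  49  51  63 101 138 152
 146 155 164 166 165 164 163 154 126  91  75  72  70  70]
194 [190 197 197 189 184 187 185 175 165 160 157 154 151 149 149 156 160 162
 165 166 167 165 165 163 162 153 124  90  73  69  70  70]
198 [143 141 135 131 141 165 179 177 171 166 167 165 167 168 168 169 168 169
 170 168 167 165 164 161 162 151 122  86  72  68  70  73]
cols, rows 192..210
345 [ 92 134 157 163 166 166 167 165 168 173 183 191 193 196 197 205 233 253
 254 239]
348 [ 73 116 149 163 166 168 168 168 168 169 176 184 189 195 198 208 237 249
 236 205]
351 [145 151 160 164 169 169 168 169 168 166 159 162 179 190 208 234 249 252
 252 252]
354 [158 163 166 167 167 167 168 167 167
[... 587 characters left out ...]
252]
221 [245 245 245 244 243 230 205 183 177 172 168 169 189 229 242 245 245 244
 244 245]
223 [244 245 245 245 243 230 203 183 177 174 169 171 192 229 241 243 244 244
 245 244]
225 [244 244 244 244 241 228 201 182 177 174 171 171 192 228 241 244 244 245
 245 244]
227 [244 244 244 243 240 228 200 182 178 175 170 172 199 231 243 244 245 245
 244 244]
229 [244 244 244 243 240 224 193 179 177 175 172 175 204 231 239 238 238 237
 237 237]
231 [245 247 249 251 251 236 197 179 177 173 171 174 202 229 234 231 228 225
 225 224]
233 [250 254 255 255 254 244 202 178 176 172 168 177 218 243 250 249 241 231
 226 226]
235 [246 252 254 255 254 252 240 219 200 187 182 183 193 208 229 233 217 198
 194 197]
```

Request:
play_rows(motion=[[-0.0013,0.0022,0.01,0,35],[0,0,0.015,0,35],[0,0,0.01,0,35],[0,0,0.006,0,35],[0,0,0,0,35]])

```text
time: 9.12
tool_pos: [0.6266, -0.1967, 0.1148]
tcp_rot: [-2.114, -2.321, 0.001]
wrist_force: [-0.8, -0.1, -3.2]
width: 0.501
```

```bash
python3 st.py .6257 -.1967 .0725
```

```text
t 9.12 p [ 0.6266 -0.1967  0.1148] yaw 95.35 F [-0.8 -0.1 -3.2] w 42.8 q [-0.34  0.29  1.72 -0.    1.13 -0.44]
tool shift mm [ 0.1 -0.8 42.3]
```

Request:
play_rows(motion=[[0,-0.0005,0.005,0,35],[0,0,0.005,0,35],[0,0,0.004,0,35],[0,0,0,0,35]])

```text
time: 9.62
tool_pos: [0.6259, -0.197, 0.101]
tcp_rot: [-2.115, -2.321, 0.001]
wrist_force: [-4.5, -0.3, -1.9]
width: 0.494
```

```bash
python3 st.py .6257 -.1967 .0725
```

```text
t 9.62 p [ 0.6259 -0.197   0.101 ] yaw 95.34 F [-4.5 -0.3 -1.9] w 42.2 q [-0.34  0.3   1.74 -0.    1.11 -0.44]
tool shift mm [ 0.3 -0.2 28.5]
```

Request:
play_rows(motion=[[0,-0.001,0.004,0,35],[0,0,0.004,0,35],[0,0,0.004,0,35],[0,0,0,0,35]])

```text
time: 10.12
tool_pos: [0.6258, -0.1971, 0.0892]
tcp_rot: [-2.116, -2.322, -0.0]
wrist_force: [-3.3, 0.5, -2.4]
width: 0.498
```

```bash
python3 st.py .6257 -.1967 .0725
```

```text
t 10.12 p [ 0.6258 -0.1971  0.0892] yaw 95.34 F [-3.3  0.5 -2.4] w 42.5 q [-0.34  0.31  1.75  0.    1.08 -0.44]
tool shift mm [ 0.4 -0.1 16.7]
```

Request:
play_rows(motion=[[0,-0.001,0.004,0,35],[0,0,0.004,0,35],[0,0,0.004,0,35],[0,0,0.002,0,35],[0,0,0,0,35]])

```text
time: 10.75
tool_pos: [0.6248, -0.1972, 0.0756]
tcp_rot: [-2.115, -2.322, -0.0]
wrist_force: [0.1, 0.9, -3.1]
width: 0.5
```

```bash
python3 st.py .6257 -.1967 .0725
```

```text
t 10.75 p [ 0.6248 -0.1972  0.0756] yaw 95.34 F [ 0.1  0.9 -3.1] w 42.7 q [-0.34  0.32  1.76  0.    1.06 -0.44]
tool shift mm [0.4 1.  3.1]
```

Centred, with no side force. A little lower, then release.

Request:
play_rows(motion=[[0,0,0.002,0,35],[0,0,0.001,0,35],[0,0,0,0,35]])

```text
time: 11.12
tool_pos: [0.6247, -0.1972, 0.0728]
tcp_rot: [-2.115, -2.322, 0.0]
wrist_force: [0.5, -0.0, -3.0]
width: 0.498
```

Request:
play_rows(motion=[[0,0,0,0,50],[0,0,0,0,60],[0,0,0,0,75],[0,0,0,0,80],[0,0,0,0,80]])

```text
time: 11.75
tool_pos: [0.6248, -0.1973, 0.073]
tcp_rot: [2.115, 2.322, 0.0]
wrist_force: [0.4, -0.4, -0.4]
width: 0.933
```

Request:
play_rows(motion=[[0,0,-0.01,0,80],[0,0,-0.03,0,80],[0,0,-0.04,0,80],[0,0,-0.04,0,80],[0,0,0,0,80]])

```text
time: 12.38
tool_pos: [0.628, -0.1984, 0.1992]
tcp_rot: [2.109, 2.316, 0.006]
wrist_force: [0.4, -0.2, 0.2]
width: 0.933
```

```bash
cat > chk.py <<'E'
from h import *
import sys
def ring(c,r,z):
    t=np.linspace(0,6.28,100);return proj('scene',np.c_[c[0]+r*np.cos(t),c[1]+r*np.sin(t),np.full(100,z)])
im=read_camera('scene')[:,:,::-1]
for z in(.092,.132):
    r=ring((.6247,-.1960),.022,z);print('home pred',z,r.min(0).round(0),r.max(0).round(0))
c=im[150:270,290:410];cv2.imwrite('pics/'+sys.argv[1],cv2.resize(c,None,fx=5,fy=5,interpolation=cv2.INTER_CUBIC))
E
python3 chk.py s8.png; python3 st.py .4853 -.2081 .16
```

```text
home pred 0.092 [339. 230.] [359. 239.]
home pred 0.132 [339. 213.] [360. 222.]
t 12.43 p [ 0.6265 -0.1978  0.1964] yaw 95.34 F [ 0.6 -0.8 -0.4] w 79.7 q [-0.34  0.23  1.65  0.    1.26 -0.44]
tool shift mm [   3.  -141.7   35.6]
```

View pics/s8.png

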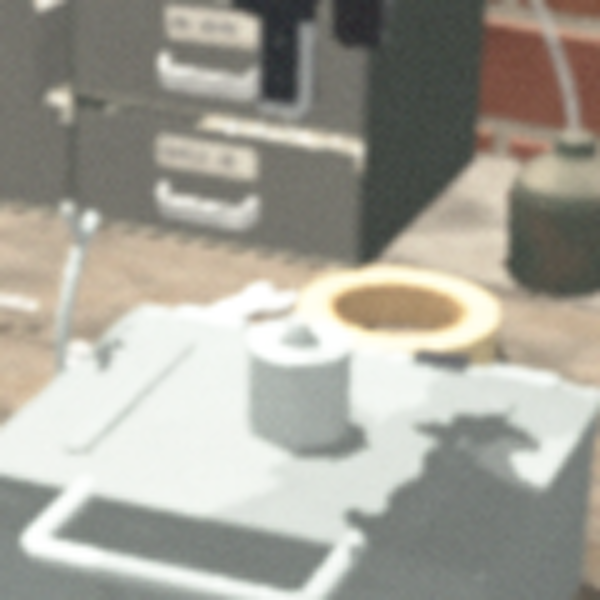

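The collar is home: it sits flat on the lid with the post tip showing at crop (300,335), and the fingers are clear. Next is the bar.

Request:
play_rows(motion=[[0.003,-0.025,0,0,42],[0,-0.04,0,0,42],[0,-0.04,0,0,42],[0,-0.0367,0,0,42],[0,0,0.02,0,42]])

```text
time: 13.05
tool_pos: [0.4815, -0.2077, 0.173]
tcp_rot: [2.117, 2.32, -0.0]
wrist_force: [0.7, 0.0, 0.0]
width: 0.494
```

Request:
play_rows(motion=[[0,0,0.03,0,42],[0,0,0.02,0,42],[0,0,0,0,42],[0,0,0,0,42]])

```text
time: 13.55
tool_pos: [0.4834, -0.2074, 0.123]
tcp_rot: [-2.115, -2.322, 0.0]
wrist_force: [0.2, -0.3, -0.4]
width: 0.49
```

```bash
python3 st.py .4853 -.2081 .039
```

```text
t 13.55 p [ 0.4834 -0.2074  0.123 ] yaw 95.34 F [ 0.2 -0.3 -0.4] w 41.9 q [-0.45  0.04  2.    0.    1.1  -0.55]
tool shift mm [-0.9  1.9 84. ]
```

Request:
play_rows(motion=[[0,0.002,0.025,0,42],[0,0,0.02,0,42],[0,0,0.01,0,42],[0,0,0.005,0,42],[0,0,0,0,42]])

```text
time: 14.18
tool_pos: [0.4857, -0.2074, 0.0633]
tcp_rot: [2.115, 2.322, 0.0]
wrist_force: [-0.1, -0.4, 0.0]
width: 0.49
```

Request:
play_rows(motion=[[0,0,0.005,0,42],[0,0,0.005,0,42],[0,0,0.005,0,42],[0,0,0.005,0,42],[0,0,0,0,42]])

```text
time: 14.8
tool_pos: [0.4848, -0.207, 0.0422]
tcp_rot: [-2.115, -2.322, 0.001]
wrist_force: [0.6, -0.4, 0.5]
width: 0.491
```

```bash
python3 st.py .4853 -.2081 .039
python3 - <<'E'
from h import *
save('scene','s9.png',(280,190,400,290),6)
E
```

```text
t 14.8 p [ 0.4848 -0.207   0.0422] yaw 95.34 F [ 0.6 -0.4  0.5] w 41.9 q [-0.45  0.14  2.06  0.    0.95 -0.54]
tool shift mm [-1.1  0.4  3.2]
```

View pics/s9.png

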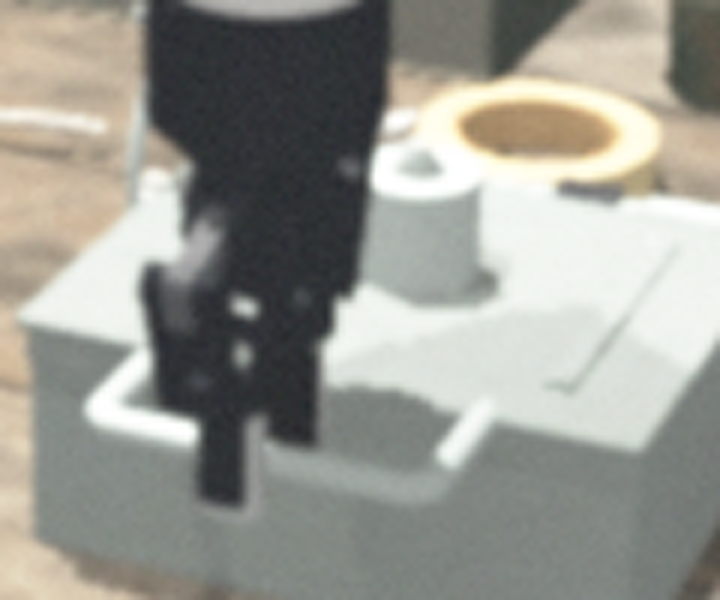

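The near finger is in front of the bar with its tip at (222,505), and the far finger is behind it at (295,445), so the jaws straddle the bar between the arms. That was picture 12, the last one. Closing.

Request:
play_rows(motion=[[0,0,0,0,20],[0,0,0,0,10],[0,0,0,0,5],[0,0,0,0,5],[0,0,0,0,5]], squeeze=50)

```text
time: 15.48
tool_pos: [0.484, -0.2073, 0.0427]
tcp_rot: [-2.114, -2.321, 0.002]
wrist_force: [-5.5, -1.6, 3.5]
width: 0.092
```

```bash
python3 st.py
```

```text
t 15.47 p [ 0.484  -0.2073  0.0427] yaw 95.35 F [-5.5 -1.6  3.5] w 7.9 q [-0.45  0.13  2.06 -0.    0.95 -0.54]
```

Request:
play_rows(motion=[[0,0.0003,-0.0114,0,5],[0,0.0008,-0.0114,0,5],[0,0.0014,-0.0113,0,5],[0,0.002,-0.0112,0,5],[0,0,0,0,5]])

```text
time: 16.1
tool_pos: [0.4885, -0.2069, 0.0892]
tcp_rot: [-2.114, -2.322, 0.003]
wrist_force: [-6.6, -2.6, -0.6]
width: 0.089
```

```bash
cat > ang.py <<'E'
from h import *
s=read_state();p=np.array(s["tool_pos"]);d=p-[.484,-.2073,.0427]
a=np.radians(5.34);x=-.228+d[0]*np.cos(a)+d[1]*np.sin(a);z=d[2]
print("theta",np.arctan2(z,-x).round(3),"r",np.hypot(x,z).round(4),"w",(s["width"]*85.4).round(1),"F",np.round(s["wrist_force"],1),"t",round(s["time"],2))
E
python3 ang.py
```

```text
Traceback (most recent call last):
  File "ang.py", line 4, in <module>
    print("theta",np.arctan2(z,-x).round(3),"r",np.hypot(x,z).round(4),"w",(s["width"]*85.4).round(1),"F",np.round(s["wrist_force"],1),"t",round(s["time"],2))
                                                                           ^^^^^^^^^^^^^^^^^^^^^^^
AttributeError: 'float' object has no attribute 'round'
```

Request:
play_rows(motion=[[0,0.0025,-0.0111,0,5],[0,0.0031,-0.011,0,5],[0,0.0036,-0.0108,0,5],[0,0.0042,-0.0106,0,5],[0,0,0,0,5]])

```text
time: 16.73
tool_pos: [0.5017, -0.2057, 0.1331]
tcp_rot: [-2.114, -2.321, 0.004]
wrist_force: [-7.7, -1.5, 1.3]
width: 0.093
```

```bash
sed -i 's/(s\["width"\]\*85.4).round(1)/round(float(s["width"])*85.4,1)/' ang.py
cat >> ang.py <<'E'
# lid angle check from the picture: where should lid front corners / bar be
im=read_camera('scene');cv2.imwrite('pics/last.png',im[:,:,::-1])
E
python3 ang.py
```

```text
theta 0.406 r 0.2289 w 8.0 F [-7.7 -1.5  1.3] t 16.73
```

Request:
play_rows(motion=[[0,0.004,-0.0104,0,5],[0,0.0047,-0.0101,0,5],[0,0.0057,-0.0098,0,5],[0,0.0062,-0.0096,0,5],[0,0,0,0,5]])

```text
time: 17.4
tool_pos: [0.5233, -0.2038, 0.174]
tcp_rot: [-2.115, -2.323, 0.001]
wrist_force: [-7.6, -0.7, 5.0]
width: 0.092
```

Request:
play_rows(motion=[[0,0.0067,-0.0092,0,5],[0,0.0071,-0.0089,0,5],[0,0.0076,-0.0085,0,5],[0,0.008,-0.0082,0,5],[0,0,0,0,5]])

```text
time: 18.02
tool_pos: [0.5529, -0.2011, 0.2101]
tcp_rot: [2.115, 2.322, -0.001]
wrist_force: [-9.3, -2.3, 8.5]
width: 0.09
```

```bash
python3 ang.py
python3 - <<'E'
from h import *
# template check: front-right lid corner & collar top position predicted for angle th, vs edge brightness
im=cv2.cvtColor(cv2.imread('pics/last.png'),cv2.COLOR_BGR2GRAY).astype(float)
H=np.array([.7123,-.1869,.089]);a=.0931
def P(q,th):
    x,y,z=q;x,z=x*np.cos(th)+z*np.sin(th),-x*np.sin(th)+z*np.cos(th)
    return H+[np.cos(a)*x-np.sin(a)*y,np.sin(a)*x+np.cos(a)*y,z]
g=cv2.magnitude(cv2.Sobel(im,6,1,0),cv2.Sobel(im,6,0,1))
best=[]
for th in np.arange(.2,1.3,.03):
    # right edge of the lid (side line) and front edge right of the handle arm
    L=[P((-s,-.112,.003),th) for s in np.linspace(.03,.178,40)]+[P((-.178,-y,.003),th) for y in np.linspace(.065,.112,15)]
    u=proj('scene',L);best.append((cv2.remap(g.astype(np.float32),u[:,0].astype(np.float32),u[:,1].astype(np.float32),1).mean(),round(th,2)))
print(sorted(best)[::-1][:5])
E
```

```text
theta 0.812 r 0.2308 w 7.7 F [-9.3 -2.3  8.5] t 18.02
[(np.float32(153.16985), np.float64(0.8)), (np.float32(133.19057), np.float64(0.77)), (np.float32(119.23308), np.float64(0.83)), (np.float32(102.48918), np.float64(0.86)), (np.float32(91.97237), np.float64(0.92))]
```

The lid edge in the picture (0.80) agrees with the kinematics (0.81). Going past balance.

Request:
play_rows(motion=[[0,0.0078,-0.0081,0,5],[0,0.0082,-0.0077,0,5],[0,0.0087,-0.0071,0,5],[0,0.009,-0.0068,0,5],[0,0,0,0,5]])

```text
time: 18.7
tool_pos: [0.5884, -0.1979, 0.2394]
tcp_rot: [2.113, 2.32, 0.003]
wrist_force: [-4.2, -1.4, 7.5]
width: 0.086
```

```bash
cat > lid.py <<'E'
from h import *
im=cv2.cvtColor(cv2.imread('pics/last.png'),cv2.COLOR_BGR2GRAY).astype(float)
H=np.array([.7123,-.1869,.089]);a=.0931
def P(q,th):
    x,y,z=q;x,z=x*np.cos(th)+z*np.sin(th),-x*np.sin(th)+z*np.cos(th)
    return H+[np.cos(a)*x-np.sin(a)*y,np.sin(a)*x+np.cos(a)*y,z]
g=cv2.magnitude(cv2.Sobel(im,6,1,0),cv2.Sobel(im,6,0,1)).astype(np.float32);best=[]
for th in np.arange(.3,1.3,.01):
    L=[P((-s,-.112,.003),th) for s in np.linspace(.03,.178,40)]+[P((-.178,-y,.003),th) for y in np.linspace(.065,.112,15)]
    u=proj('scene',L).astype(np.float32);best.append((float(cv2.remap(g,u[:,0],u[:,1],1).mean().round(0)),round(th,2)))
print(sorted(best)[::-1][:4])
E
python3 ang.py; python3 lid.py
```

```text
theta 1.011 r 0.2321 w 7.3 F [-4.2 -1.4  7.5] t 18.7
[(162.0, np.float64(0.99)), (160.0, np.float64(1.0)), (155.0, np.float64(1.01)), (147.0, np.float64(1.02))]
```

Request:
play_rows(motion=[[0,0,0,0,5],[0,0,0,0,5],[0,-0.0085,0.0057,0,5],[0,-0.0083,0.0062,0,5],[0,-0.008,0.0065,0,5]])

```text
time: 19.38
tool_pos: [0.5634, -0.2002, 0.2205]
tcp_rot: [2.113, 2.32, 0.004]
wrist_force: [-3.0, 0.3, 7.3]
width: 0.084
```

Request:
play_rows(motion=[[0,-0.0077,0.0068,0,5],[0,-0.0073,0.0072,0,5],[0,-0.007,0.0075,0,5],[0,0,0,0,5],[0,0,0,0,5]])

```text
time: 20.0
tool_pos: [0.5401, -0.2023, 0.1967]
tcp_rot: [2.115, 2.322, 0.0]
wrist_force: [-4.4, -1.0, 5.2]
width: 0.089
```

```bash
python3 ang.py; python3 lid.py; python3 st.py; python3 -c "
from h import *
exec(open('lid.py').read().split('g=cv2')[0])
t=np.linspace(0,6.28,60)
for th in (.0,.71):
  print(th,'collar top ring box',[f(proj('scene',[P((-.088+.022*np.cos(k),.022*np.sin(k),.043),th) for k in t]),axis=0).round(0).tolist() for f in(np.min,np.max)])
im=read_camera('scene');old=cv2.imread('pics/s1.png')[:,:,::-1];d=np.abs(im.astype(int)-old).max(2)
print('jar diff',d[200:255,195:235].mean().round(1),'tape',d[205:235,225:245].mean().round(1))
print(read_state()['joint_vel'])"
```

```text
theta 0.731 r 0.2306 w 7.6 F [-4.4 -1.   5.2] t 20.0
[(149.0, np.float64(0.71)), (149.0, np.float64(0.69)), (148.0, np.float64(0.68)), (145.0, np.float64(0.7))]
t 20.05 p [ 0.5401 -0.2022  0.1967] yaw 95.34 F [-5.8 -0.2  4.4] w 7.5 q [-0.4   0.08  1.82 -0.    1.25 -0.49]
0.0 collar top ring box [[339.0, 213.0], [360.0, 221.0]]
0.71 collar top ring box [[348.0, 184.0], [368.0, 192.0]]
jar diff 2.4 tape 3.0
[ 0.00046197  0.00181403 -0.00140079  0.00046159  0.0016831  -0.00081073]
```

Request:
play_rows(motion=[[0,0,0,0,5],[0,0,0,0,5],[0,0,0,0,5]])

```text
time: 20.48
tool_pos: [0.5402, -0.2022, 0.1968]
tcp_rot: [2.115, 2.322, -0.0]
wrist_force: [-5.4, -1.0, 5.0]
width: 0.086
```

```bash
python3 ang.py; python3 lid.py; python3 -c "
exec(open('lid.py').read().split('best=[]')[0])
t=np.linspace(0,6.28,120);r=[]
for s in np.arange(0,.021,.002):
  u=proj('scene',[P((-.088+.022*np.cos(k),.022*np.sin(k),.043+s),.715) for k in t]).astype(np.float32)
  r.append((float(cv2.remap(g,u[:,0],u[:,1],1).mean().round(0)),round(s,3)))
print('collar height above home vs edge score',r)
from workcell import finish_job;print(finish_job())"
```

```text
theta 0.732 r 0.2306 w 7.3 F [-5.4 -1.   5. ] t 20.48
[(150.0, np.float64(0.69)), (149.0, np.float64(0.71)), (148.0, np.float64(0.68)), (146.0, np.float64(0.7))]
collar height above home vs edge score [(99.0, np.float64(0.0)), (140.0, np.float64(0.002)), (158.0, np.float64(0.004)), (129.0, np.float64(0.006)), (111.0, np.float64(0.008)), (128.0, np.float64(0.01)), (139.0, np.float64(0.012)), (132.0, np.float64(0.014)), (149.0, np.float64(0.016)), (152.0, np.float64(0.018)), (131.0, np.float64(0.02))]
the job is handed in; nothing more can be done
None
```

I put the collar on the post and let go, took the lid by its bar, and raised it past balance. I then brought it back to just below balance and handed the job in at about 20.5 s with the bar still gripped. The handed-in job gives no verdict, so these are my own checks.

- **Collar:** I picked the rightmost of the four look-alikes. After release, the picture showed it flat on the lid with the post tip standing out on top.
- **Lid:** It reached 1.01 rad by the arm's position and 0.99 by its edge in the image, clearly past balance and well short of the stop. It ended at 0.73 rad by the arm and about 0.70 by the image, inside the 0.60–0.83 band.
- **Stillness and grip:** The arm was still, the fingers were closed on the bar with no sign of slip, and the wrist force was about 7 N.
- **Bystanders:** The image regions around the jam jar and tape measure showed almost no change from the start.

**Disagreements:**
- **Fingertip height:** The fingertips showed about 33 mm higher in the images than the reported tool position. My first attempt on the collar closed on air above it, so I reopened and went lower. After that I worked from the heights seen in the images.
- **Collar seating at the end:** The last edge check on the tilted lid was ambiguous. It scored best 4 mm above home, which is close to what the 0.02–0.03 rad lid-angle uncertainty could cause, but it had a second peak near 16–18 mm. I had used all my picture views, so I could not confirm by eye that the collar was still fully home.

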